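Hold a glaze sample flush on the tilted colour reader

TASK

Read the colour of the blue glaze sample: first wake the colour reader by squeezing the red trigger lever fully against its black grip and letting it spring all the way back. Then pick up the wooden-handled sample paddle, tilt it to match the slope of the reader's white window plate, and press its glazed underside flush and centred on the plate, gently, until the sprung plate has sunk about half its travel. Finish while still holding it pressed there, quite still, and do not put it down or let go; leave the jars and the stamp where they stand.

Things in the scene. Friction and masses are not known exactly. Their poses are not given: they have to be found in the camera images.
- paddle_center (a point): Sample paddle, loose, about 0.09 kg, glazed side down: plate 60 (x) x 50 (y) x 9 mm, blue glaze below, plywood above, with an upright light-wood handle on its back, 40 (x) x 18 (y) x 46 mm, to 55 mm above the underside. This point: middle axis, 27 mm above the underside; z points to the handle's top. Grasp the handle across its 18 mm, along y.
- paddle_face (a point): Centre of the paddle's flat glazed underside, 27 mm below paddle_center; same axes. This face goes on the window plate.
- sample_paddle: The same sample paddle; origin and axes as paddle_face.
- window_center (a point): Centre of the outer face of the colour reader's white square window plate, 74 x 74 mm, round amber port 24 mm across in its middle, about 9 cm above the table. z is its outward normal, leaning 15 to 35 degrees from vertical towards the plate's -x side (the lower edge, roughly facing the robot); y runs level. Reader fixed: grey foot 110 x 120 mm, black head clamped stiff.
- window_plate (a joint): How far the sprung window plate is pushed in along its normal, m: 0 at rest, 0.010 at the stop. It keeps its tilt. Takes about 2 N to start and 6 N at 0.005.
- grip_top (a point): Fixed black upright trigger grip on a steel foot 100 x 100 mm: centre of the grip's top end, 125 mm above the table. The grip post is 34 (x) x 24 (y) mm and stands upright; the foot's top is at 14 mm. The red lever stands on the -y side of it. z up.
- trigger_pad (a point): Red trigger lever, 28 mm wide (x), 10 mm thick, top 124 mm and hinge 30 mm above the table. This point is on its outer face, 104 mm above the table, where it is squeezed: 39 mm in -y from the post's middle at rest (51 mm over lever and post; 38 mm when squeezed home); y points to the post.
- trigger_lever (a joint): Angle of the trigger lever, rad: 0 at rest, 0.17 fully squeezed against the post; a spring returns it. About 2 N at the pad to start and 9 N to hold it home.
- jar_rust: Bystander: glaze jar with rust-brown lid, 57 mm wide, 68 mm high, origin under its middle.
- jar_cream: Bystander: glaze jar with cream lid, 64 mm wide, 82 mm high, origin under its middle.
- stamp_block: Bystander: small wooden stamp with a knob, 37 x 42 x 46 mm, origin under its middle.
Mind the look-alikes: they are no part of the job. What is shaped like the sample_paddle but orange or turquoise is not meant.

How it is judged:
By the outcome, as a careful person would: the job done as asked, in the order asked, and still so for the second after the job is handed in, while the arm keeps its last pose, push and grip.
It also fails if it takes over 48 s, if anything falls off the work surface, if the arm or the gripper's body presses on something with over 40 N, if the wrist force passes 120 N, or if a joint passes its speed limit or range.

ROBOT

A 7-joint arm with a two-finger parallel gripper is mounted at the origin on the work surface; the furniture and walls round the work are solid. World frame = base frame: x ahead of the robot, y to its left, z up, the work surface at z = 0. Lengths are in m, angles in rad, forces in N, time in s.
With the tool pointing down it reaches from about 0.4 to 0.85 m from the base axis. Payload 4.5 kg.
Tool frame: the origin (TCP) lies at the very end of the fingers, on their centre line; the grasp point (between the pads) lies 19 mm behind it; z points along the fingers, y is the line along which they close (so a half turn about z gives the same grasp; the last joint's range is limited). The gripper opens to 88 mm and grips with 3 to 60 N. Pads are 18 mm wide; open, the fingers measure 123 mm over their backs; the gripper's body (75 mm by 187 mm) begins 45 mm behind the grasp point.
Start: joints at [1.371, 0.689, -0.195, 1.565, 0.157, 0.902, -0.215], TCP at [0.145, -0.608, 0.239] pointing down, gripper open.
Joint ranges: [-3.01, 3.01], [-0.46, 2.08], [-1.47, 1.51], [0.13, 2.56], [-1, 4.14], [0.04, 2.09], [-2.66, 2.66]. Speed limits (rad/s): [2.57, 2.57, 3.14, 3.14, 3.14, 3.14, 3.14].

INTERFACE

Orientations are given as a unit quaternion [x, y, z, w].
In Python, from plant import r gives the robot as it stands. The module is installed in compiled form; this text tells all that it offers.
- The arm moves only by the tool step_arm, never from a script. Its argument "increments" is a list of rows, each a list of 2 entries, a list of its own where there are three numbers: the shift along the world's x, y, z in cm, then the turn, a rotation vector about the world's x, y, z in degrees. A call has exactly 10 rows; each row shifts and turns the commanded pose from where the row before left it; what a row does not reach is not made up. A row lasts 1/10 s, in which the tool goes at most 50 mm and 8.59 degrees, less where a joint would pass 70% of its speed; a pose out of reach is approached as far as the arm can. A call is refused whole if a number of a shift passes 5 or a number of a turn 8.59, either way. A call with a gripper value outside its range is refused whole. "fingers" is the opening, from 0 (shut) to 1 (fully open), set as the call begins (left out, the last holds). The fingers move at their own pace and stop on an object; "grip_force" is the grip in N (left out, the last holds). Time passes only in rows, so rows that do not move let the fingers close, or fill a call up. It gives the time, the measured TCP pose, the force, the opening and the grip force at its end, in the units of the state.
- r.get_state(): the state, without advancing time (a new reading comes with each control period).
- r.snapshot(name): name is "scene" or "side" or "wrist"; returns (picture, depth): 480x640x3 uint8, red, green, blue; 480x640 float32, m along the optical axis (not along the pixel's ray), 0 where there is no reading.
- r.calibration(name): a dict with "fov_y" (degrees; the focal length in pixels is half the picture's height over the tangent of half this angle, whatever the lens; pixels are square), "cx", "cy" (the principal point, pixels), "R" (3x3) and "t" (3): a world point X has camera coordinates R X + t. Camera axes: x right, y down, z forward; pixel columns grow to the right and rows downward; lengths in m; the calibration is good to about 2 mm. A picture is of the moment at which its call begins: read the wrist's pose just before it. calibration takes no time and is no camera call; for the wrist camera it gives the pose at the moment of the call.
- r.finish_job(): hands the job in; it is judged then, once.
The state is a dict: "clock": time; "q": joint angles; "qd": joint speeds; "joint_torque": joint torques, N m; "tool_pos": TCP position; "eef_rot": TCP orientation; "contact_force": force on the tool from outside, world axes, zero at the start; "moment": the same for the moment, N m; "opening": opening from 0.0 (shut) to 1.0 (fully open); "finger_force": force on a finger pad.
Only numpy, scipy, OpenCV 4.12 (cv2) and the standard library are available. Lean on these libraries where they do the work, as an engineer would, in place of code of your own. Each camera call takes 0.05 s, during which the arm holds its last target. There are 200 camera calls.

## Working session

There is one attempt and no reset: what is moved stays moved. The work goes in short steps, Python scripts to look and compute and a tool call to move; the robot and the scene stay as the last step left them, time stands still between calls to the robot, and variables do not carry over. Pictures are saved under pics/ and viewed, at most 10 in all, crops included, and the job is handed in when it is done.

Besides the shell and the picture viewer there is one more tool, called after "Emit:" as name([rows], argument=value, ...), one row to a line, values as JSON. step_arm: Moves the arm, as the interface text tells. Its arguments: {"type":"object","properties":{"increments":{"type":"array","items":{"type":"array"}},"fingers":{"type":"number"},"grip_force":{"type":"number"}},"required":["increments"]}

```bash
mkdir -p pics; cat > h.py <<'E'
import numpy as np,cv2
from plant import r
def snap(n,f):
    c=r.calibration(n); im,d=r.snapshot(n)
    cv2.imwrite(f'pics/{f}.png',im[:,:,::-1]); np.savez(f'pics/{f}.npz',im=im,d=d,**{k:np.array(c[k]) for k in c})
    return im,d,c
def load(f):
    z=np.load(f'pics/{f}.npz'); return z['im'],z['d'],z
def pts(d,c):
    f=240/np.tan(np.radians(c['fov_y'])/2)
    v,u=np.mgrid[:480,:640]
    P=np.stack([(u-c['cx'])/f*d,(v-c['cy'])/f*d,d],-1)
    return (P-np.array(c['t']))@np.array(c['R'])
E
python3 - <<'E'
from h import *
for n in('scene','side','wrist'): 
    im,d,c=snap(n,n+'0'); print(n,c['fov_y'],c['t'],(d>0).mean())
print(r.get_state())
a=cv2.imread('pics/scene0.png');b=cv2.imread('pics/side0.png')
E
```

```text
scene 46.296594454097104 [0.13900185 0.28208196 0.83575941] 0.991533203125
side 43.4386889350969 [0.27619692 0.2819033  1.06751249] 0.9902962239583334
wrist 66.82443547639664 [-0.62395606 -0.03939194  0.38841607] 0.9959733072916667
{'clock': 0.15, 'q': array([ 1.37081491,  0.68974977, -0.19453526,  1.5660739 ,  0.15724887,
        0.90250812, -0.21509154]), 'qd': array([ 0.0022701 , -0.00097619, -0.00105611, -0.00294904, -0.00196163,
       -0.00066318, -0.00013412]), 'joint_torque': array([-1.18495533e-03, -5.27849400e+01, -1.26856003e+00, -1.53584647e+01,
       -5.25357504e-02,  3.91141904e-03,  9.61290448e-05]), 'tool_pos': array([ 0.14465895, -0.60754597,  0.23812872]), 'eef_rot': array([ 9.93173243e-01,  1.16646691e-01, -1.08704210e-04, -6.69093180e-04]), 'contact_force': array([ 0.77196203, -0.88837078,  0.34445036]), 'moment': array([ 0.02017171, -0.0113061 , -0.03946638]), 'finger_force': 0.0, 'opening': 1.0012999554540325}
```

View pics/scene0.png

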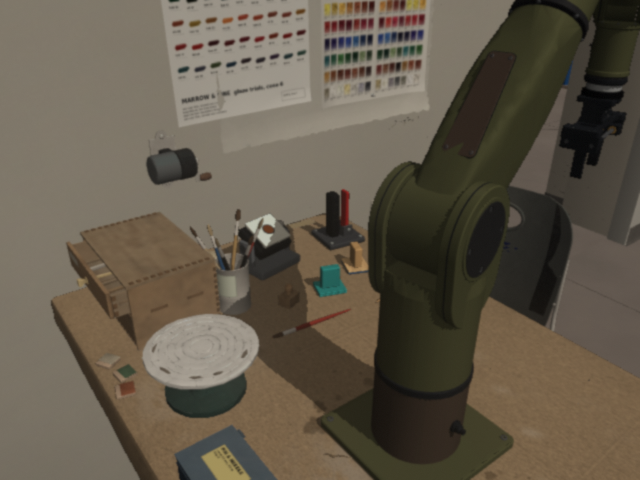

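View pics/side0.png

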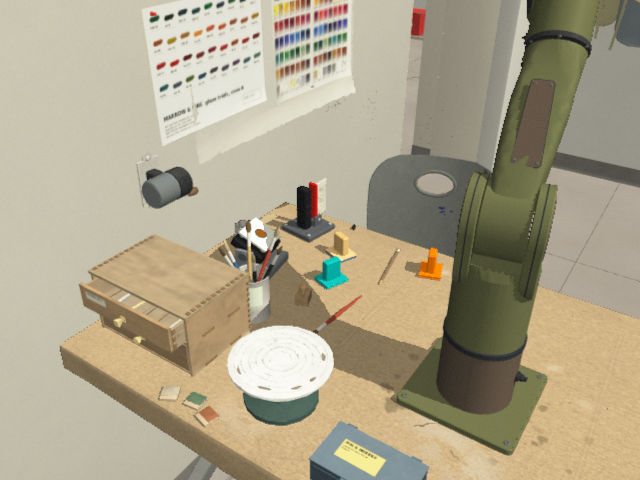

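Candidates for the paddle, in side-view pixels: a light-wood handled one with a blue edge at (343,245), a turquoise one at (331,272) and an orange one at (432,263). I choose (343,245). The reader is at (255,240), the trigger at (308,205) and the stamp at (303,292). I'll check this in a close crop and take positions from depth.

```bash
python3 - <<'E'
from h import *
for f,(u0,v0,w,h) in (('side0',(215,165,240,150)),('scene0',(215,170,200,140))):
    im,d,c=load(f)
    cr=cv2.resize(im[v0:v0+h,u0:u0+w],None,fx=800/w/1.0,fy=800/w/1.0,interpolation=cv2.INTER_CUBIC)[:600]
    cv2.imwrite(f'pics/{f}c.png',cr[:,:,::-1])
    P=pts(d,c)
    hsv=cv2.cvtColor(im,cv2.COLOR_RGB2HSV)
    H,S,V=[hsv[...,i].astype(int) for i in range(3)]
    box=(P[...,2]>0.004)&(P[...,2]<.2)&(P[...,0]>0.2)&(P[...,0]<1.1)&(abs(P[...,1])<.7)
    # clusters above table
    n,L,st,_=cv2.connectedComponentsWithStats((box&(P[...,2]>.01)).astype(np.uint8))
    for i in range(1,n):
        if st[i,4]>60:
            Q=P[L==i]; print(f,st[i],Q.min(0).round(3),Q.max(0).round(3),np.median(im[L==i],0))
    if f=='side0':
        red=box&((H<6)|(H>174))&(S>180)&(V>120)
        n,L,st,_=cv2.connectedComponentsWithStats(red.astype(np.uint8))
        for i in range(1,n):
            if st[i,4]>30: Q=P[L==i]; print('red',st[i],Q.min(0).round(3),Q.max(0).round(3))
E
```

```text
side0 [    0   104   342   270 42068] [ 0.391 -0.7    0.01 ] [0.728 0.446 0.2  ] [195. 188. 168.]
side0 [371 158  27  22 317] [ 0.511 -0.7    0.01 ] [ 0.574 -0.645  0.07 ] [112. 114. 104.]
side0 [334 232  21  28 318] [ 0.395 -0.267  0.01 ] [ 0.454 -0.221  0.058] [201.5 162.  100. ]
side0 [419 248  19  27 245] [ 0.2   -0.325  0.01 ] [ 0.245 -0.269  0.058] [215. 105.   0.]
side0 [317 252  31  34 428] [ 0.357 -0.233  0.01 ] [ 0.452 -0.11   0.058] [  9. 173. 162.]
side0 [295 283  17  21 243] [ 0.378 -0.067  0.01 ] [ 0.414 -0.023  0.049] [119.  99.  69.]
side0 [ 227  326  106   98 7268] [0.2   0.115 0.01 ] [0.358 0.293 0.094] [246. 245. 237.]
red [309 182   8  35 179] [ 0.545 -0.328  0.033] [ 0.574 -0.313  0.128]
red [258 261   9  20  34] [0.447 0.013 0.076] [0.457 0.031 0.117]
scene0 [    0   120   414   296 52277] [ 0.2  -0.7   0.01] [0.728 0.425 0.2  ] [124. 117. 103.]
scene0 [320 264  20  24 423] [ 0.374 -0.164  0.011] [ 0.405 -0.123  0.057] [37. 95. 87.]
scene0 [279 283  21  22 284] [ 0.377 -0.067  0.01 ] [ 0.412 -0.024  0.046] [61. 48. 35.]
```

View pics/side0c.png

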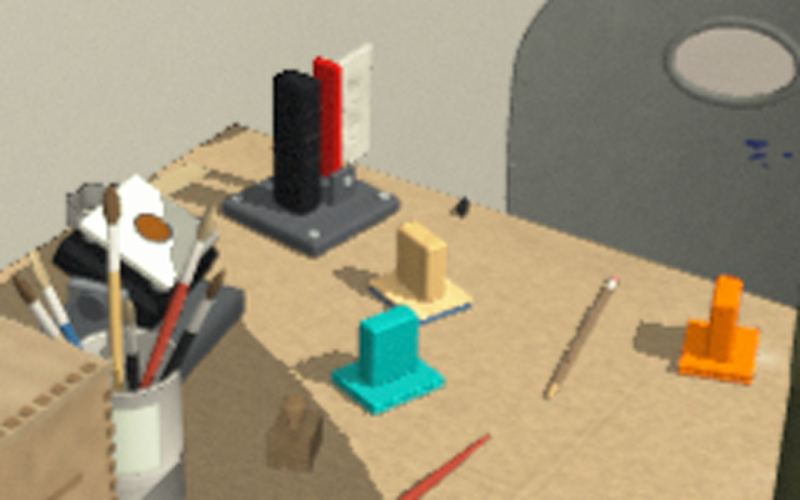

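The crop confirms it: the light-wood paddle with a blue lower edge at side pixel (343,245). The turquoise and orange ones are decoys. A white card-like thing stands just beyond the red lever at about (322,197). The jars aren't visible yet.

```bash
python3 - <<'E'
from h import *
im,d,c=load('side0'); P=pts(d,c)
def box(m,n):
    Q=P[m]; print(n,m.sum(),np.percentile(Q,3,0).round(3),np.percentile(Q,97,0).round(3))
v,u=np.mgrid[:480,:640]
g=im.astype(int); 
w=(g.min(-1)>150)&(u>317)&(u<328)&(v>178)&(v<215); box(w,'card')
blk=(g.max(-1)<45)&(u>296)&(u<312)&(v>184)&(v<228); box(blk,'post')
for k in range(185,232,4): 
    m=blk&(v>=k)&(v<k+4)
t=blk&(v<190); box(t,'posttop'); print([P[185+i,303].round(3).tolist() for i in range(0,40,5)])
red=(g[...,0]>120)&(g[...,1]<60)&(u>305)&(u<320)&(v>178)&(v<220); box(red,'red')
foot=(P[...,2]>.008)&(P[...,2]<.02)&(u>280)&(u<336)&(v>200)&(v<245)&(g.max(-1)<110)
print('foot',cv2.minAreaRect((P[foot][:,:2]*1000).astype(np.float32)))
pad=(u>=330)&(u<=358)&(v>=230)&(v<=262)
pl=pad&(P[...,2]>.005)&(P[...,2]<.013); print('plate',cv2.minAreaRect((P[pl][:,:2]*1000).astype(np.float32)))
hd=pad&(P[...,2]>.02); print('handle',cv2.minAreaRect((P[hd][:,:2]*1000).astype(np.float32)))
for f in('side0','scene0'):
    im,d,c=load(f);P=pts(d,c);g=im.astype(int)
    m=(g.min(-1)>(185 if f=='side0' else 110))&(g.max(-1)-g.min(-1)<60)&(P[...,2]>.05)&(P[...,2]<.13)&(P[...,0]>.48)&(P[...,0]<.72)&(P[...,1]<.06)&(P[...,1]>-.2)
    Q=P[m]; 
    for it in range(4):
        ce=np.median(Q,0); n=np.linalg.svd(Q-Q.mean(0))[2][2] if len(Q)<5000 else None; n*=np.sign(n[2]); e=(Q-Q.mean(0))@n; Q=Q[abs(e)<max(2*np.median(abs(e)),.002)]
    print(f,'win',len(Q),Q.mean(0).round(3),Q.min(0).round(3),Q.max(0).round(3),n.round(3),np.degrees(np.arccos(n[2])))
E
```

```text
card 350 [ 0.707 -0.64  -0.14 ] [ 0.723 -0.573 -0.012]
post 522 [ 0.548 -0.293  0.023] [ 0.582 -0.274  0.125]
posttop 37 [ 0.553 -0.3    0.121] [ 0.583 -0.279  0.128]
[[0.719, -0.504, 0.006], [0.561, -0.279, 0.125], [0.559, -0.276, 0.113], [0.559, -0.276, 0.1], [0.56, -0.277, 0.085], [0.562, -0.28, 0.069], [0.56, -0.277, 0.057], [0.56, -0.277, 0.042]]
red 181 [ 0.548 -0.325  0.039] [ 0.569 -0.315  0.126]
foot ((563.8973999023438, -302.28857421875), (98.84418487548828, 104.71781158447266), 83.66820526123047)
plate ((441.2319641113281, -283.8843994140625), (69.95989227294922, 145.04676818847656), 32.76506042480469)
handle ((129.48226928710938, 274.954345703125), (39.02601623535156, 1248.2088623046875), 30.027118682861328)
side0 win 250 [ 0.556 -0.088  0.095] [ 0.513 -0.132  0.076] [ 0.589 -0.053  0.11 ] [-0.454 -0.108  0.885] 27.80478096117831
scene0 win 290 [ 0.557 -0.087  0.095] [ 0.513 -0.13   0.075] [ 0.588 -0.054  0.108] [-0.44  -0.079  0.895] 26.550382651236127
```

Emit:
step_arm([
  [[3.2, 3.3, 1.2], [0, 0, -2]],
  [[3.2, 3.3, 1.2], [0, 0, -2]],
  [[3.2, 3.3, 1.2], [0, 0, -2]],
  [[3.2, 3.3, 1.2], [0, 0, -2]],
  [[3.2, 3.3, 1.2], [0, 0, -2]],
  [[3.2, 3.3, 1.2], [0, 0, -2]],
  [[3.2, 3.3, 1.2], [0, 0, -2]],
  [[3.2, 3.3, 1.2], [0, 0, -2]],
  [[3.2, 3.3, 1.2], [0, 0, -2]],
  [[3.2, 3.3, 1.2], [0, 0, -2]],
], fingers=1)

```text
clock: 1.15
tool_pos: [0.4657, -0.2764, 0.3591]
eef_rot: [0.998, -0.058, -0.0, 0.0]
contact_force: [-0.2, 0.2, 0.3]
opening: 1.0
finger_force: 0.0
```

```bash
python3 - <<'E'
from h import *
im,d,c=snap('wrist','w1'); s=r.get_state(); print(s['clock'],s['tool_pos'],s['eef_rot'],s['q'],-np.array(c['R']).T@c['t'])
E
```

```text
1.2 [ 0.47369566 -0.26801113  0.36109101] [ 0.99861314 -0.05241127  0.00426361 -0.0025858 ] [ 0.51469606  0.44228843 -0.12528945  1.63965151  0.05251943  1.05702813
 -1.29983319] [ 0.54189173 -0.28438647  0.50393985]
```

View pics/w1.png

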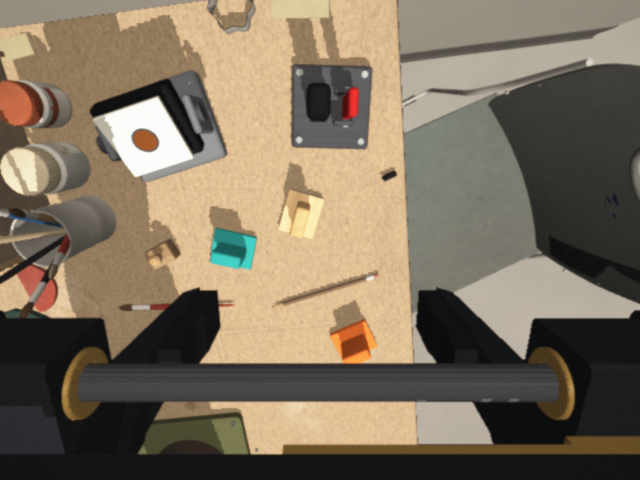

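The wrist view shows the reader's white plate with its port at (145,140), the post and red lever at (320,102) and (350,103), and the blue sample's paddle at (301,215). The turquoise decoy is at (233,248), the orange one at (354,342), the stamp at (162,253), and the jars at (35,105) and (45,170). The arm has settled now, so I'll measure from here.

```bash
python3 - <<'E'
from h import *
im,d,c=snap('wrist','w2'); s=r.get_state(); print(s['clock'],s['tool_pos'],s['eef_rot'],s['contact_force'])
P=pts(d,c); g=im.astype(int); v,u=np.mgrid[:480,:640]
hsv=cv2.cvtColor(im,cv2.COLOR_RGB2HSV).astype(int)
def reg(u0,u1,v0,v1): return (u>u0)&(u<u1)&(v>v0)&(v<v1)
def rect(m,n):
    n_,L,st,_=cv2.connectedComponentsWithStats(m.astype(np.uint8)); i=1+st[1:,4].argmax(); m=L==i
    Q=P[m]; (a,b),wh,ang=cv2.minAreaRect((Q[:,:2]*1000).astype(np.float32)); print(n,m.sum(),(round(a,1),round(b,1)),np.round(wh,1),round(ang,1),'z',np.percentile(Q[:,2],[2,50,98]).round(4)); return m
Z=P[...,2]
rect(reg(275,390,50,165)&(Z>.008)&(Z<.02)&(g.max(-1)<150),'foot')
rect(reg(275,390,50,165)&(Z>.119)&(g[...,0]<80),'posttop')
rect(reg(275,390,50,165)&(Z>.1)&(g[...,0]-g[...,1]>70),'redtop')
rect(reg(265,340,175,250)&(Z>.005)&(Z<.014),'plate')
rect(reg(265,340,175,250)&(Z>.045)&(Z<.07),'handletop')
rect(reg(265,340,175,250)&(Z>.005),'paddleall')
# window
w=reg(85,210,75,185)&(g.min(-1)>140)&(g.max(-1)-g.min(-1)<70)&(Z>.04)
n_,L,st,_=cv2.connectedComponentsWithStats(w.astype(np.uint8)); w=L==1+st[1:,4].argmax()
Q=P[w]
for i in range(5):
    m=Q.mean(0); n=np.linalg.svd(Q-m,full_matrices=False)[2][2]; n*=np.sign(n[2]); e=(Q-m)@n; Q=Q[abs(e)<max(2.5*e.std(),.0015)]
print('n',n.round(4),'tilt',np.degrees(np.arccos(n[2])),'az',np.degrees(np.arctan2(-n[1],-n[0])),'rms',e.std(),len(Q))
y=np.cross([0,0,1],-n*[1,1,0]); 
x=-n+0; x=np.array([0,0,1])-n*n[2]; x/=np.linalg.norm(x); y=np.cross(n,x)
hull=cv2.convexHull(np.argwhere(w)[:,::-1].astype(np.int32)); ar=np.zeros((480,640),np.uint8); cv2.fillPoly(ar,[hull],1)
f=240/np.tan(np.radians(c['fov_y'])/2); R=np.array(c['R']); C=-R.T@c['t']
def ray(uv):
    D=np.c_[(np.array(uv)-[c['cx'],c['cy']])/f,np.ones(len(uv))]@R
    return C+D*(((m-C)@n)/(D@n))[:,None]
H=ray(hull[:,0].astype(float)); p2=np.c_[(H-m)@x,(H-m)@y]*1000
rc=cv2.minAreaRect(p2.astype(np.float32)); print('rect xy',rc); print('centre from outline',m+x*rc[0][0]/1000+y*rc[0][1]/1000)
am=reg(85,210,75,185)&(ar>0)&(g[...,0]-g[...,2]>50)&(hsv[...,1]>120); n_,L,st,ce=cv2.connectedComponentsWithStats(am.astype(np.uint8)); i=1+st[1:,4].argmax(); cn=ce[i]
print('port',cn,st[i],ray([cn])[0])
E
```

```text
1.25 [ 0.47099288 -0.27097305  0.36011173] [ 0.99866735 -0.05149245  0.00305907 -0.00164325] [-0.41582954 -0.19167278  0.56802651]
foot 4603 (566.3, -304.4) [100.   99.7] 81.8 z [0.0101 0.0128 0.0148]
posttop 767 (566.3, -288.5) [23.8 37.8] 84.0 z [0.1195 0.1231 0.1253]
redtop 285 (554.0, -306.5) [23.2 57.8] 31.7 z [0.1112 0.123  0.1252]
plate 1005 (432.1, -248.2) [50.1 60.1] 66.9 z [0.0058 0.0077 0.0097]
handletop 423 (432.2, -248.1) [17.9 39.9] 67.0 z [0.0484 0.0535 0.0555]
paddleall 1506 (472.7, -265.3) [ 50.  148.3] 67.2 z [0.0061 0.0083 0.055 ]
n [-0.4441 -0.0795  0.8925] tilt 26.81505845500965 az 10.14784453884869 rms 0.0007503018477176777 3782
rect xy ((-2.2852630615234375, 0.4052009582519531), (74.56324768066406, 75.0925064086914), 0.5678016543388367)
centre from outline [ 0.55362153 -0.09664482  0.09070613]
port [157.52285714 146.65142857] [146 137  24  20 350] [ 0.55281854 -0.09595845  0.09036772]
```

Emit:
step_arm([
  [[1.4, -0.3, -2.2], [0, 0, -0.3]],
  [[1.4, -0.3, -2.2], [0, 0, -0.3]],
  [[1.4, -0.3, -2.2], [0, 0, -0.3]],
  [[1.4, -0.3, -2.2], [0, 0, -0.3]],
  [[1.4, -0.3, -2.2], [0, 0, -0.3]],
  [[1.4, -0.3, -2.2], [0, 0, -0.3]],
  [[1.2, -0.3, -2.2], [0, 0, -0.2]],
  [[0, 0, 0], [0, 0, 0]],
  [[0, 0, 0], [0, 0, 0]],
  [[0, 0, 0], [0, 0, 0]],
])

```text
clock: 2.25
tool_pos: [0.5606, -0.2995, 0.206]
eef_rot: [0.997, -0.075, 0.001, 0.0]
contact_force: [-1.2, -0.2, 0.8]
opening: 1.003
finger_force: 0.0
```

```bash
python3 - <<'E'
from h import *
im,d,c=snap('wrist','w3'); s=r.get_state(); print(s['clock'],s['tool_pos'],s['eef_rot'],s['contact_force'])
P=pts(d,c); Z=P[...,2]; g=im.astype(int)
near=(abs(P[...,0]-.566)<.07)&(abs(P[...,1]+.295)<.07)
for n,m in(('foot',near&(Z>.008)&(Z<.02)),('post',near&(Z>.119)&(Z<.13)&(g[...,0]<80)),('red',near&(Z>.115)&(Z<.13)&(g[...,0]-g[...,1]>60))):
    if m.sum()>20: print(n,m.sum(),cv2.minAreaRect((P[m][:,:2]*1000).astype(np.float32)),np.median(Z[m]))
E
```

```text
2.3 [ 0.56071543 -0.2995225   0.20619206] [ 9.97165169e-01 -7.52380549e-02  7.88303205e-04  4.89888925e-04] [ 0.21055428 -0.08779611  0.1442679 ]
foot 7205 ((566.1974487304688, -304.16741943359375), (100.06211853027344, 100.18065643310547), 81.70403289794922) 0.012751935665560253
post 1529 ((569.6405639648438, -288.3060302734375), (23.110017776489258, 31.405195236206055), 81.48775482177734) 0.12314844408195218
red 594 ((563.9135131835938, -321.7378845214844), (9.763949394226074, 27.559917449951172), 82.3443832397461) 0.12288985600744477
```

View pics/w3.png

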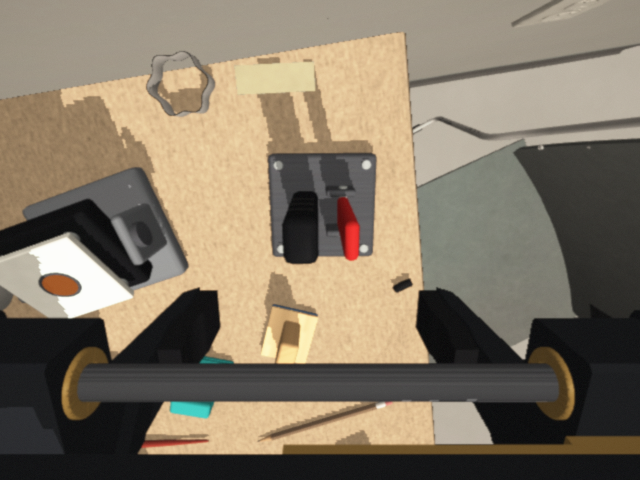

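Emit:
step_arm([
  [[0.3, 0.2, -2], [0, 0, 0.2]],
  [[0.2, 0.2, -2], [0, 0, 0.2]],
  [[0, 0, -2], [0, 0, 0]],
  [[0, 0, -2], [0, 0, 0]],
  [[0, 0, -2], [0, 0, 0]],
  [[0, 0, -2], [0, 0, 0]],
  [[0, 0, 0], [0, 0, 0]],
  [[0, 0, 0], [0, 0, 0]],
  [[0, 0, 0], [0, 0, 0]],
  [[0, 0, 0], [0, 0, 0]],
])

```text
clock: 3.3
tool_pos: [0.5666, -0.2955, 0.0863]
eef_rot: [0.997, -0.072, 0.001, 0.001]
contact_force: [0.5, -0.0, -0.2]
opening: 0.997
finger_force: 0.0
```

Emit:
step_arm([
  [[0, 0, 0], [0, 0, 0]],
  [[0, 0, 0], [0, 0, 0]],
  [[0, 0, 0], [0, 0, 0]],
  [[0, 0, 0], [0, 0, 0]],
  [[0, 0, 0], [0, 0, 0]],
  [[0, 0, 0], [0, 0, 0]],
  [[0, 0, 0], [0, 0, 0]],
  [[0, 0, 0], [0, 0, 0]],
  [[0, 0, 0], [0, 0, 0]],
  [[0, 0, 0], [0, 0, 0]],
], fingers=0.3, grip_force=25)

```text
clock: 4.3
tool_pos: [0.5657, -0.2969, 0.085]
eef_rot: [0.997, -0.072, 0.0, 0.001]
contact_force: [-1.0, -4.8, 1.5]
opening: 0.459
finger_force: 24.5
```

Emit:
step_arm([
  [[0, -0.1, 0], [0, 0, 0]],
  [[0, 0, 0], [0, 0, 0]],
  [[0, 0, 0], [0, 0, 0]],
  [[0, 0, 0], [0, 0, 0]],
  [[0, 0, 0], [0, 0, 0]],
  [[0, 0, 0], [0, 0, 0]],
  [[0, 0, 0], [0, 0, 0]],
  [[0, 0, 0], [0, 0, 0]],
  [[0, 0, 0], [0, 0, 0]],
  [[0, 0, 0], [0, 0, 0]],
], grip_force=35)

```text
clock: 5.3
tool_pos: [0.5657, -0.2967, 0.085]
eef_rot: [0.997, -0.072, 0.0, 0.001]
contact_force: [-0.6, -4.7, 3.8]
opening: 0.451
finger_force: 34.5
```

```bash
python3 - <<'E'
from h import *
im,d,c=snap('wrist','w4'); s=r.get_state(); print(s['clock'],s['opening'],s['contact_force'],s['finger_force'])
P=pts(d,c); Z=P[...,2]; g=im.astype(int)
near=(abs(P[...,0]-.566)<.07)&(abs(P[...,1]+.295)<.07)
for n,m in(('post',near&(Z>.119)&(Z<.13)&(g[...,0]<80)),('red',near&(Z>.08)&(Z<.13)&(g[...,0]-g[...,1]>60))):
    if m.sum()>20: print(n,m.sum(),P[m].min(0),P[m].max(0))
cv2.imwrite('pics/w4c.png',cv2.resize(im[160:420,200:460,::-1],(600,600)))
E
```

```text
5.35 0.45886146629030344 [-1.7106937  -4.76256982  3.00223363] 34.5302630122751
post 5694 [ 0.56328818 -0.33323815  0.11900544] [ 0.58603805 -0.2612142   0.12999444]
red 2408 [ 0.55411711 -0.3190023   0.08003453] [ 0.58026753 -0.30066832  0.12383577]
```

View pics/w4c.png

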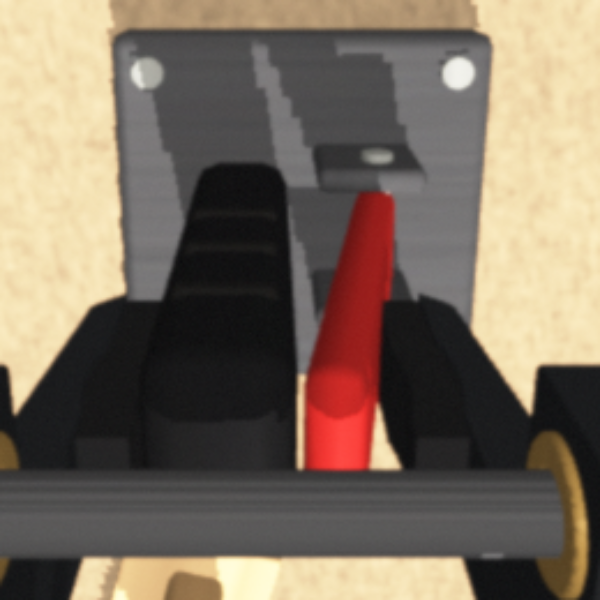

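The lever's inner top edge is at y -0.3007 and the post's face is at about -0.3005. The opening didn't change between 25 N and 35 N, so the lever is home. Now I release it.

Emit:
step_arm([
  [[0, 0.1, 0], [0, 0, 0]],
  [[0, 0, 0], [0, 0, 0]],
  [[0, 0, 0], [0, 0, 0]],
  [[0, 0, 0], [0, 0, 0]],
  [[0, 0, 0], [0, 0, 0]],
  [[0, 0, 0], [0, 0, 0]],
  [[0, 0, 0], [0, 0, 0]],
  [[0, 0, 0], [0, 0, 0]],
  [[0, 0, 0], [0, 0, 0]],
  [[0, 0, 0], [0, 0, 0]],
], fingers=1)

```text
clock: 6.35
tool_pos: [0.5658, -0.295, 0.0847]
eef_rot: [0.997, -0.072, 0.0, -0.0]
contact_force: [-0.9, 0.5, -0.3]
opening: 1.002
finger_force: 0.0
```

Emit:
step_arm([
  [[0, 0, 1.5], [0, 0, 0]],
  [[0, 0, 2.2], [0, 0, 0]],
  [[0, 0, 2.2], [0, 0, 0]],
  [[0, 0, 2.2], [0, 0, 0]],
  [[0, 0, 2.2], [0, 0, 0]],
  [[0, 0, 2.2], [0, 0, 0]],
  [[-3, 1, 0], [0, 0, -2.5]],
  [[-3, 1, 0], [0, 0, -2.5]],
  [[-3, 1, 0], [0, 0, -2.5]],
  [[-1, 0.5, 0], [0, 0, -2.5]],
])

```text
clock: 7.35
tool_pos: [0.4624, -0.2595, 0.2109]
eef_rot: [0.987, -0.16, -0.001, 0.0]
contact_force: [0.7, -0.1, -0.6]
opening: 1.004
finger_force: 0.0
```

```bash
python3 - <<'E'
from h import *
snap('wrist','x'); im,d,c=snap('wrist','w5'); s=r.get_state(); print(s['clock'],s['tool_pos'],s['eef_rot'],2*np.degrees(np.arctan2(s['eef_rot'][1],s['eef_rot'][0])))
P=pts(d,c); Z=P[...,2]; g=im.astype(int); v,u=np.mgrid[:480,:640]
near=(abs(P[...,0]-.566)<.07)&(abs(P[...,1]+.305)<.06)
m=near&(Z>.115)&(Z<.13)&(g[...,0]-g[...,1]>60)
if m.sum()>20: print('red',m.sum(),cv2.minAreaRect((P[m][:,:2]*1000).astype(np.float32)))
near=(abs(P[...,0]-.432)<.06)&(abs(P[...,1]+.25)<.06)
for n,m in(('plate',near&(Z>.005)&(Z<.012)),('handle',near&(Z>.048)&(Z<.062))):
    n_,L,st,_=cv2.connectedComponentsWithStats(m.astype(np.uint8))
    if n_>1: m=L==1+st[1:,4].argmax(); print(n,m.sum(),cv2.minAreaRect((P[m][:,:2]*1000).astype(np.float32)),np.median(Z[m]))
E
```

```text
7.45 [ 0.46432472 -0.25960543  0.21095736] [ 9.87365833e-01 -1.58457001e-01 -2.69870738e-04  1.34449153e-04] -18.23469358518299
red 851 ((563.4586791992188, -321.9266357421875), (10.202601432800293, 27.712417602539062), 81.73678588867188)
plate 1940 ((432.06024169921875, -248.0404052734375), (50.07356643676758, 60.36968231201172), 67.27217102050781) 0.007723704094900927
handle 860 ((432.4156494140625, -248.11070251464844), (17.93741798400879, 39.3458251953125), 67.19302368164062) 0.053454502361715436
```

Emit:
step_arm([
  [[-1.6, 0.6, -2.2], [0, 0, -2.3]],
  [[-1.6, 0.5, -2.2], [0, 0, -2.3]],
  [[0, 0, -2.2], [0, 0, 0]],
  [[0, 0, -2.2], [0, 0, 0]],
  [[0, 0, -2.2], [0, 0, 0]],
  [[0, 0, -2.2], [0, 0, 0]],
  [[0, 0, -2.2], [0, 0, 0]],
  [[0, 0, -2.0], [0, 0, 0]],
  [[0, 0, 0], [0, 0, 0]],
  [[0, 0, 0], [0, 0, 0]],
])

```text
clock: 8.45
tool_pos: [0.4349, -0.2493, 0.036]
eef_rot: [0.98, -0.197, 0.001, 0.0]
contact_force: [0.0, -0.5, -0.4]
opening: 1.0
finger_force: 0.0
```

```bash
python3 - <<'E'
from h import *
s=r.get_state(); print(s['clock'],s['tool_pos'],2*np.degrees(np.arctan2(s['eef_rot'][1],s['eef_rot'][0])),s['contact_force'])
for f in('side0','scene0','w2'):
    im,d,c=load(f);P=pts(d,c)
    m=(P[...,0]>.38)&(P[...,0]<.66)&(P[...,1]>-.06)&(P[...,1]<.12)&(P[...,2]>.07)&(d>0)&(P[...,2]<.4)
    if f=='w2': m[260:]=False
    Q=P[m]
    for a in np.arange(-.06,.12,.03):
        q=Q[(Q[:,1]>=a)&(Q[:,1]<a+.03)]
        if len(q): print(f,a.round(2),len(q),q.min(0).round(3),q.max(0).round(3))
E
```

```text
8.45 [ 0.43492632 -0.24934944  0.03595962] -22.75974699997618 [ 0.0481855  -0.49283055 -0.36823831]
side0 -0.06 245 [ 0.532 -0.06   0.07 ] [ 0.595 -0.031  0.11 ]
side0 -0.03 109 [ 0.432 -0.021  0.14 ] [ 0.66  -0.     0.206]
side0 0.0 526 [0.394 0.    0.07 ] [0.66  0.03  0.273]
side0 0.03 749 [0.391 0.03  0.07 ] [0.66  0.06  0.273]
side0 0.06 635 [0.411 0.06  0.07 ] [0.66  0.09  0.272]
side0 0.09 1719 [0.407 0.09  0.07 ] [0.66  0.12  0.272]
scene0 -0.06 198 [ 0.533 -0.06   0.07 ] [ 0.592 -0.031  0.109]
scene0 -0.03 107 [ 0.432 -0.025  0.144] [ 0.66  -0.     0.204]
scene0 0.0 504 [0.395 0.    0.07 ] [0.66  0.03  0.271]
scene0 0.03 984 [0.39 0.03 0.07] [0.659 0.06  0.271]
scene0 0.06 877 [0.412 0.06  0.07 ] [0.66  0.09  0.272]
scene0 0.09 1687 [0.407 0.09  0.07 ] [0.66  0.12  0.271]
w2 -0.06 538 [ 0.535 -0.06   0.07 ] [ 0.6   -0.031  0.107]
w2 -0.03 85 [ 0.447 -0.004  0.138] [ 0.506 -0.     0.183]
w2 0.0 1168 [0.432 0.    0.07 ] [0.546 0.03  0.181]
w2 0.03 1736 [0.429 0.03  0.07 ] [0.563 0.06  0.141]
w2 0.06 1742 [0.43 0.06 0.07] [0.562 0.088 0.139]
w2 0.09 1710 [0.437 0.092 0.07 ] [0.58  0.097 0.123]
```

```bash
python3 - <<'E'
from h import *
n=np.array([-.4441,-.0795,.8925]);n/=np.linalg.norm(n);x=np.array([0,0,1])-n*n[2];x/=np.linalg.norm(x);y=np.cross(n,x);W=np.array([.5535,-.0965,.0915])
for f in('side0','scene0','w2'):
    im,d,c=load(f);P=pts(d,c)
    m=(P[...,0]>.38)&(P[...,0]<.60)&(P[...,1]>-.06)&(P[...,1]<.04)&(P[...,2]>.11)&(d>0)&(P[...,2]<.35)
    if f=='w2': m[260:]=False
    Q=P[m]; L=np.c_[(Q-W)@x,(Q-W)@y,(Q-W)@n]*1000
    for k in range(0,240,20):
        q=(L[:,2]>=k)&(L[:,2]<k+20)
        for a,b in((-200,-100),(-100,-60),(-60,-40),(-40,0),(0,60)):
            t=q&(L[:,0]>a)&(L[:,0]<=b)
            if t.sum(): print(f,'s',k,'x',(a,b),'ymin',L[t,1].min().round(),t.sum())
E
```

```text
side0 s 0 x (0, 60) ymin 41.0 1
side0 s 20 x (-40, 0) ymin 131.0 2
side0 s 40 x (-100, -60) ymin 125.0 12
side0 s 40 x (-40, 0) ymin 118.0 48
side0 s 60 x (-100, -60) ymin 117.0 56
side0 s 60 x (-60, -40) ymin 116.0 11
side0 s 60 x (-40, 0) ymin 108.0 54
side0 s 60 x (0, 60) ymin 111.0 2
side0 s 80 x (-100, -60) ymin 114.0 32
side0 s 80 x (-60, -40) ymin 105.0 29
side0 s 80 x (-40, 0) ymin 103.0 13
side0 s 80 x (0, 60) ymin 99.0 47
side0 s 100 x (-100, -60) ymin 152.0 27
side0 s 100 x (-60, -40) ymin 99.0 42
side0 s 120 x (-100, -60) ymin 150.0 26
side0 s 120 x (-60, -40) ymin 97.0 20
scene0 s 20 x (-40, 0) ymin 133.0 1
scene0 s 40 x (-100, -60) ymin 123.0 5
scene0 s 40 x (-60, -40) ymin 135.0 1
scene0 s 40 x (-40, 0) ymin 120.0 60
scene0 s 60 x (-100, -60) ymin 116.0 37
scene0 s 60 x (-40, 0) ymin 110.0 48
scene0 s 80 x (-100, -60) ymin 112.0 43
scene0 s 80 x (-60, -40) ymin 108.0 16
scene0 s 80 x (-40, 0) ymin 105.0 18
scene0 s 80 x (0, 60) ymin 101.0 43
scene0 s 100 x (-100, -60) ymin 154.0 26
scene0 s 100 x (-60, -40) ymin 99.0 38
scene0 s 120 x (-100, -60) ymin 151.0 36
scene0 s 120 x (-60, -40) ymin 96.0 17
w2 s 20 x (-40, 0) ymin 127.0 6
w2 s 40 x (-100, -60) ymin 121.0 12
w2 s 40 x (-60, -40) ymin 122.0 11
w2 s 40 x (-40, 0) ymin 117.0 78
w2 s 60 x (-100, -60) ymin 115.0 12
w2 s 60 x (-60, -40) ymin 114.0 59
w2 s 60 x (-40, 0) ymin 108.0 76
w2 s 60 x (0, 60) ymin 108.0 2
w2 s 80 x (-60, -40) ymin 111.0 20
w2 s 80 x (-40, 0) ymin 105.0 5
w2 s 80 x (0, 60) ymin 100.0 111
```

Emit:
step_arm([
  [[-0.2, 0, -0.8], [0, 0, 0]],
  [[0, 0, -0.8], [0, 0, 0]],
  [[0, 0, -0.4], [0, 0, 0]],
  [[0, 0, 0], [0, 0, 0]],
  [[0, 0, 0], [0, 0, 0]],
  [[0, 0, 0], [0, 0, 0]],
  [[0, 0, 0], [0, 0, 0]],
  [[0, 0, 0], [0, 0, 0]],
  [[0, 0, 0], [0, 0, 0]],
  [[0, 0, 0], [0, 0, 0]],
])

```text
clock: 9.45
tool_pos: [0.4318, -0.249, 0.0158]
eef_rot: [0.98, -0.198, 0.0, 0.0]
contact_force: [-0.8, -0.1, -0.5]
opening: 0.999
finger_force: 0.0
```

Emit:
step_arm([
  [[0, 0, 0], [0, 0, 0]],
  [[0, 0, 0], [0, 0, 0]],
  [[0, 0, 0], [0, 0, 0]],
  [[0, 0, 0], [0, 0, 0]],
  [[0, 0, 0], [0, 0, 0]],
  [[0, 0, 0], [0, 0, 0]],
  [[0, 0, 0], [0, 0, 0]],
  [[0, 0, 0], [0, 0, 0]],
  [[0, 0, 0], [0, 0, 0]],
  [[0, 0, 0], [0, 0, 0]],
], fingers=0, grip_force=30)

```text
clock: 10.45
tool_pos: [0.4318, -0.249, 0.0157]
eef_rot: [0.98, -0.198, -0.0, 0.0]
contact_force: [-0.0, -0.4, 0.1]
opening: 0.203
finger_force: 30.0
```

Emit:
step_arm([
  [[0, 0, 1], [0, 0, 0]],
  [[0, 0, 2.5], [0, 0, 0]],
  [[0, 0, 3], [0, 0, 0]],
  [[0, 0, 3], [0, 0, 6.6]],
  [[0, 0, 3], [0, 0, 6.6]],
  [[0, 0, 2.8], [0, 0, 6.6]],
  [[0, 0, 0], [0, 0, 6.6]],
  [[0, 0, 0], [0, 0, 6.6]],
  [[0, 0, 0], [0, 0, 0]],
  [[0, 0, 0], [0, 0, 0]],
])

```text
clock: 11.45
tool_pos: [0.4315, -0.249, 0.169]
eef_rot: [0.996, 0.087, -0.0, 0.0]
contact_force: [0.3, -0.0, -0.6]
opening: 0.199
finger_force: 30.0
```

Emit:
step_arm([
  [[0.4, 0.8, 0], [0.5, -2.6, 0]],
  [[1, 1.7, 0], [0.6, -3.4, 0]],
  [[1, 1.7, 0], [0.6, -3.4, 0]],
  [[1, 1.7, 0], [0.6, -3.4, 0]],
  [[1, 1.7, 0], [0.6, -3.4, 0]],
  [[1, 1.7, 0], [0.6, -3.4, 0]],
  [[1, 1.7, 0], [0.6, -3.4, 0]],
  [[1, 1.8, 0], [0.6, -3.4, 0]],
  [[0.8, 1.5, 0], [0, 0, 0]],
  [[0, 0, 0], [0, 0, 0]],
])

```text
clock: 12.45
tool_pos: [0.4862, -0.1427, 0.1689]
eef_rot: [0.985, 0.091, 0.148, -0.021]
contact_force: [0.8, -0.5, -0.7]
opening: 0.202
finger_force: 30.0
```

```bash
cat > chk.py <<'E'
from h import *
from scipy.spatial.transform import Rotation as Ro
n=np.array([-.4441,-.0795,.8925]);n/=np.linalg.norm(n);x=np.array([0,0,1])-n*n[2];x/=np.linalg.norm(x);y=np.cross(n,x);W=np.array([.5535,-.0965,.0918])
s=r.get_state(); R=Ro.from_quat(s['eef_rot']); Rt=Ro.from_matrix(np.c_[x,-y,-n])
F=s['tool_pos']+.0157*R.as_matrix()[:,2]
print(s['clock'],s['tool_pos'],'q',s['q'].round(2),'open',s['opening'])
print('face in window mm',((F-W)@np.c_[x,y,n]*1000).round(1),'rot to go deg',np.degrees((Rt*R.inv()).as_rotvec()).round(2),'F.n',s['contact_force']@n,s['contact_force'].round(1))
E
python3 chk.py; python3 -c "
from h import *
snap('side','s6');snap('wrist','w6')
a=cv2.imread('pics/s6.png')[130:330,180:440];b=cv2.imread('pics/w6.png')
cv2.imwrite('pics/s6c.png',np.hstack([cv2.resize(a,(400,308)),cv2.resize(b,(400,308))]))"
```

```text
12.45 [ 0.48622692 -0.14271744  0.16893273] q [ 0.52  0.62 -0.36  2.22  0.83  0.09 -1.96] open 0.20187281795453094
face in window mm [-34.2 -33.4  86.9] rot to go deg [ 0.93 -9.68 -0.6 ] F.n -0.9020610561999363 [ 0.8 -0.5 -0.7]
```

View pics/s6c.png

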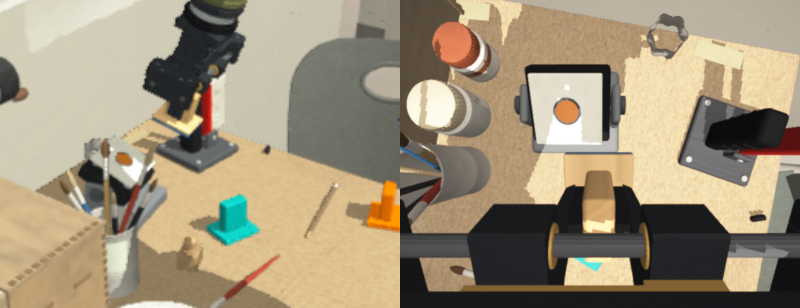

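The paddle is held and hovers beside the reader. Wrist joint 6 is near its lower limit, so I'll translate outwards first and then finish the tilt.

Emit:
step_arm([
  [[0.6, 0.6, 0], [0, 0, 0]],
  [[0.6, 0.6, 0], [0, 0, 0]],
  [[0.6, 0.6, -0.3], [0, 0, 0]],
  [[0.6, 0.6, -0.4], [0, 0, 0]],
  [[0.6, 0.6, -0.4], [0, 0, 0]],
  [[0.6, 0.6, -0.4], [0, 0, 0]],
  [[0.4, 0.5, -0.4], [0, 0, 0]],
  [[0, 0, -0.4], [0, 0, 0]],
  [[0, 0, 0], [0, 0, 0]],
  [[0, 0, 0], [0, 0, 0]],
])

```text
clock: 13.55
tool_pos: [0.5253, -0.1032, 0.1457]
eef_rot: [0.985, 0.09, 0.147, -0.02]
contact_force: [-0.6, -0.9, -1.0]
opening: 0.202
finger_force: 30.0
```

```bash
python3 chk.py
```

```text
13.55 [ 0.52533652 -0.10324795  0.14568185] q [ 0.33  0.67 -0.24  2.18  0.92  0.04 -2.14] open 0.20193855622519738
face in window mm [-4.2 -1.4 45.7] rot to go deg [ 1.   -9.74 -0.53] F.n -0.5620735969086734 [-0.6 -0.9 -1. ]
```

Emit:
step_arm([
  [[0, 0, 0], [0.2, -2.4, -0.1]],
  [[0, 0, 0], [0.2, -2.4, -0.1]],
  [[0, 0, 0], [0.3, -2.4, -0.1]],
  [[0, 0, 0], [0.3, -2.4, -0.1]],
  [[0, 0, 0], [0, 0, 0]],
  [[0, 0, 0], [0, 0, 0]],
  [[0, 0, 0], [0, 0, 0]],
  [[0, 0, 0], [0, 0, 0]],
  [[0, 0, 0], [0, 0, 0]],
  [[0, 0, 0], [0, 0, 0]],
])

```text
clock: 14.55
tool_pos: [0.5315, -0.107, 0.1486]
eef_rot: [0.981, 0.099, 0.164, -0.028]
contact_force: [0.5, -0.8, -0.4]
opening: 0.2
finger_force: 30.0
```

```bash
python3 chk.py
```

```text
14.55 [ 0.53153045 -0.10699991  0.14859728] q [ 0.62  0.75 -0.68  2.17  1.5   0.3  -2.65] open 0.19970377367949105
face in window mm [ 2.6 -6.  45.7] rot to go deg [ 0.21 -7.77 -1.71] F.n -0.5775654110969775 [ 0.5 -0.8 -0.4]
```

Joint 7 is now at its limit. The paddle is symmetric, so a half turn about the tool axis frees it. I'll back off and turn.

Emit:
step_arm([
  [[-1, -2, 1.5], [0, 0, 0]],
  [[-1, -2, 1.5], [2.6, 0.2, -7.5]],
  [[-1, -2, 1.5], [2.6, 0.2, -7.5]],
  [[-1, -2, 1.5], [2.6, 0.2, -7.5]],
  [[0, 0, 0], [2.6, 0.2, -7.5]],
  [[0, 0, 0], [2.6, 0.2, -7.5]],
  [[0, 0, 0], [2.6, 0.2, -7.5]],
  [[0, 0, 0], [2.6, 0.2, -7.5]],
  [[0, 0, 0], [2.6, 0.2, -7.5]],
  [[0, 0, 0], [2.6, 0.2, -7.5]],
])

```text
clock: 15.55
tool_pos: [0.4915, -0.1872, 0.2087]
eef_rot: [0.847, -0.495, 0.154, -0.122]
contact_force: [-0.2, 0.4, -1.4]
opening: 0.201
finger_force: 30.0
```

```bash
sed -i 's/np.c_\[x,-y,-n\]/np.c_[-x,y,-n]/' chk.py; python3 chk.py
```

```text
15.55 [ 0.49148328 -0.18715727  0.20871891] q [ 0.66  0.56 -0.4   2.21  0.37  0.06 -2.64] open 0.20116022334465808
face in window mm [-17.1 -78.5 123.4] rot to go deg [ 46.17   4.56 -99.17] F.n -1.2383103464510146 [-0.2  0.4 -1.4]
```

Emit:
step_arm([
  [[0, 0, 0], [-2.6, -0.2, 7.5]],
  [[0, 0, 0], [-2.6, -0.2, 7.5]],
  [[0, 0, 0], [-2.6, -0.2, 7.5]],
  [[0, 0, 0], [-2.6, -0.2, 7.5]],
  [[0, 0, 0], [-2.6, -0.2, 7.5]],
  [[0, 0, 0], [-2.6, -0.2, 7.5]],
  [[0, 0, 0], [-2.6, -0.2, 7.5]],
  [[0, 0, 0], [-2.6, -0.2, 7.5]],
  [[0, 0, 0], [-2.6, -0.2, 7.5]],
  [[0, 0, 0], [-2.6, -0.2, 7.5]],
])

```text
clock: 16.55
tool_pos: [0.4913, -0.1873, 0.2084]
eef_rot: [0.972, 0.169, 0.161, -0.016]
contact_force: [0.3, -0.3, -0.6]
opening: 0.204
finger_force: 30.0
```

```bash
python3 chk.py
```

```text
16.55 [ 0.49133024 -0.18725912  0.20843601] q [ 0.91  0.65 -0.82  2.12  0.9   0.38 -1.77] open 0.20378609315079846
face in window mm [-18.5 -77.9 123.4] rot to go deg [-64.43 -15.15 157.47] F.n -0.6577611934474531 [ 0.3 -0.3 -0.6]
```

Emit:
step_arm([
  [[0, 0, 0], [-3, -0.7, 7.3]],
  [[0, 0, 0], [-3, -0.7, 7.3]],
  [[0, 0, 0], [-3, -0.7, 7.3]],
  [[0, 0, 0], [-3, -0.7, 7.3]],
  [[0, 0, 0], [-3, -0.7, 7.3]],
  [[0, 0, 0], [-3, -0.7, 7.3]],
  [[0, 0, 0], [-3, -0.7, 7.3]],
  [[0, 0, 0], [-3, -0.7, 7.3]],
  [[0, 0, 0], [-3, -0.7, 7.3]],
  [[0, 0, 0], [-3, -0.7, 7.3]],
])

```text
clock: 17.55
tool_pos: [0.4913, -0.187, 0.2084]
eef_rot: [0.644, 0.742, 0.129, 0.137]
contact_force: [0.5, 0.3, -1.0]
opening: 0.2
finger_force: 30.0
```

```bash
python3 chk.py
```

```text
17.55 [ 0.49132014 -0.18704128  0.20838966] q [ 0.96  0.68 -0.96  2.2   1.38  0.45 -0.9 ] open 0.20039002175087756
face in window mm [-17.7 -79.  123.2] rot to go deg [-34.49  -8.03  84.44] F.n -1.162415587514396 [ 0.5  0.3 -1. ]
```

Emit:
step_arm([
  [[0, 0, 0], [-3.1, -0.7, 7.6]],
  [[0, 0, 0], [-3.1, -0.7, 7.6]],
  [[0, 0, 0], [-3.1, -0.7, 7.6]],
  [[0, 0, 0], [-3.1, -0.7, 7.6]],
  [[0, 0, 0], [-3.1, -0.7, 7.6]],
  [[0, 0, 0], [-3.1, -0.7, 7.6]],
  [[0, 0, 0], [-3.1, -0.7, 7.6]],
  [[0, 0, 0], [-3.1, -0.7, 7.6]],
  [[0, 0, 0], [-3.1, -0.7, 7.6]],
  [[0, 0, 0], [-3.1, -0.7, 7.6]],
])

```text
clock: 18.55
tool_pos: [0.4912, -0.1871, 0.2083]
eef_rot: [-0.007, 0.974, 0.032, 0.226]
contact_force: [-0.1, 0.6, -1.7]
opening: 0.205
finger_force: 30.0
```

```bash
python3 chk.py
```

```text
18.55 [ 0.49120526 -0.18706869  0.20830507] q [ 0.99  0.68 -0.91  2.24  1.62  0.32  0.36] open 0.20536782358251504
face in window mm [-16.5 -78.4 123.1] rot to go deg [-3.34 -1.02  8.49] F.n -1.5131028790873757 [-0.1  0.6 -1.7]
```

Emit:
step_arm([
  [[0.3, 0.8, -0.2], [-1.1, -0.3, 2.8]],
  [[0.5, 1.2, -0.8], [-1.1, -0.3, 2.8]],
  [[0.5, 1.2, -0.9], [-1.1, -0.4, 2.8]],
  [[0.5, 1.2, -0.9], [0, 0, 0]],
  [[0.5, 1.2, -0.9], [0, 0, 0]],
  [[0.5, 1.2, -0.9], [0, 0, 0]],
  [[0.5, 1.2, -0.9], [0, 0, 0]],
  [[0.2, 0.6, -0.7], [0, 0, 0]],
  [[0, 0, 0], [0, 0, 0]],
  [[0, 0, 0], [0, 0, 0]],
])

```text
clock: 19.55
tool_pos: [0.5261, -0.1015, 0.1462]
eef_rot: [-0.082, 0.969, 0.021, 0.231]
contact_force: [0.2, 0.8, -1.2]
opening: 0.206
finger_force: 30.0
```

```bash
python3 chk.py; python3 - <<'E'
from h import *
from scipy.spatial.transform import Rotation as Ro
# paddle/window geometry as seen by wrist
im,d,c=snap('wrist','w7'); s=r.get_state(); print(s['clock'])
P=pts(d,c); T=s['tool_pos'];R=Ro.from_quat(s['eef_rot']).as_matrix()
g=im.astype(int)
n=np.array([-.4441,-.0795,.8925]);n/=np.linalg.norm(n);x=np.array([0,0,1])-n*n[2];x/=np.linalg.norm(x);y=np.cross(n,x);W=np.array([.5535,-.0965,.0918])
L=(P-W)@np.c_[x,y,n]*1000
m=(abs(L[...,0])<45)&(abs(L[...,1])<45)&(abs(L[...,2])<8)&(g.min(-1)>120)
Q=P[m]
if len(Q)>50:
    k=Q.mean(0);nn=np.linalg.svd(Q-k,full_matrices=False)[2][2];nn*=np.sign(nn[2]);print('win',len(Q),L[m].min(0),L[m].max(0),np.median(L[m][:,2]),nn)
Lt=(P-T)@R*1000
m=(abs(Lt[...,0])<40)&(abs(Lt[...,1])<35)&(Lt[...,2]>2)&(Lt[...,2]<12)
print('paddle top in tool',m.sum(),Lt[m].min(0) if m.any() else 0,Lt[m].max(0) if m.any() else 0)
snap('side','s7')
a=cv2.imread('pics/s7.png')[130:330,180:440];b=cv2.imread('pics/w7.png')
cv2.imwrite('pics/s7c.png',np.hstack([cv2.resize(a,(400,308)),cv2.resize(b,(400,308))]))
E
```

```text
19.55 [ 0.52612014 -0.10149137  0.14623672] q [ 0.82  0.9  -1.05  2.3   1.97  0.64  0.03] open 0.20595061381934598
face in window mm [-0.3 -0.1 45.4] rot to go deg [-0.16 -0.07  0.43] F.n -1.2459709270399435 [ 0.2  0.8 -1.2]
19.6
win 5461 [-38.49537291 -36.26194377  -6.27894661] [28.50130772 38.12995909  1.4670836 ] -0.7322893477681718 [-0.44853588 -0.07939765  0.89023119]
paddle top in tool 4695 [  4.56129259 -24.45066967   2.04798591] [30.38064723 25.86882316 11.9827127 ]
```

View pics/s7c.png

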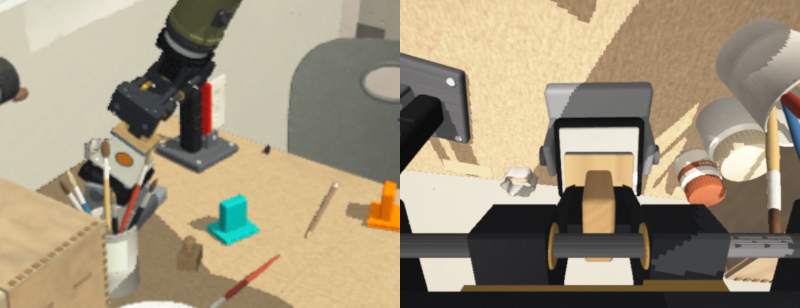

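The paddle is square over the plate, with the tilt matched to within half a degree. I'll approach along the normal.

Emit:
step_arm([
  [[0.22, 0.04, -0.45], [0, 0, 0.2]],
  [[0.22, 0.04, -0.45], [-0.1, 0, 0.2]],
  [[0.22, 0.04, -0.45], [0, 0, 0]],
  [[0.22, 0.04, -0.45], [0, 0, 0]],
  [[0.22, 0.04, -0.45], [0, 0, 0]],
  [[0.22, 0.04, -0.45], [0, 0, 0]],
  [[0.22, 0.04, -0.45], [0, 0, 0]],
  [[0.22, 0.04, -0.45], [0, 0, 0]],
  [[0, 0, 0], [0, 0, 0]],
  [[0, 0, 0], [0, 0, 0]],
])

```text
clock: 20.65
tool_pos: [0.544, -0.0978, 0.1103]
eef_rot: [-0.086, 0.969, 0.021, 0.231]
contact_force: [-0.5, -0.0, -1.7]
opening: 0.206
finger_force: 30.0
```

```bash
python3 chk.py
```

```text
20.65 [ 0.54396016 -0.09782998  0.11028832] q [ 0.78  0.99 -1.04  2.28  2.04  0.7   0.  ] open 0.20569373586449882
face in window mm [-0.3  0.4  5.1] rot to go deg [-0.1  -0.04  0.01] F.n -1.3156905596719628 [-0.5 -0.  -1.7]
```

Emit:
step_arm([
  [[0.05, 0.01, -0.09], [0, 0, 0]],
  [[0.05, 0.01, -0.09], [0, 0, 0]],
  [[0.04, 0.01, -0.09], [0, 0, 0]],
  [[0.05, 0, -0.09], [0, 0, 0]],
  [[0.04, 0.01, -0.09], [0, 0, 0]],
  [[0.05, 0.01, -0.09], [0, 0, 0]],
  [[0, 0, 0], [0, 0, 0]],
  [[0, 0, 0], [0, 0, 0]],
  [[0, 0, 0], [0, 0, 0]],
  [[0, 0, 0], [0, 0, 0]],
])

```text
clock: 21.65
tool_pos: [0.5468, -0.0975, 0.1051]
eef_rot: [-0.086, 0.969, 0.021, 0.231]
contact_force: [-1.0, -1.0, 0.9]
opening: 0.2
finger_force: 30.0
```

```bash
python3 chk.py
```

```text
21.65 [ 0.54679254 -0.09750771  0.1050763 ] q [ 0.78  1.01 -1.03  2.27  2.05  0.71  0.  ] open 0.20029978820949065
face in window mm [-0.1  0.2 -0.8] rot to go deg [-0.08 -0.02  0.02] F.n 1.342439265074873 [-1.  -1.   0.9]
```

Emit:
step_arm([
  [[0.03, 0.01, -0.07], [0, 0, 0]],
  [[0.03, 0, -0.07], [0, 0, 0]],
  [[0.03, 0.01, -0.07], [0, 0, 0]],
  [[0.03, 0, -0.06], [0, 0, 0]],
  [[0.03, 0.01, -0.06], [0, 0, 0]],
  [[0.03, 0, -0.05], [0, 0, 0]],
  [[0, 0, 0], [0, 0, 0]],
  [[0, 0, 0], [0, 0, 0]],
  [[0, 0, 0], [0, 0, 0]],
  [[0, 0, 0], [0, 0, 0]],
])

```text
clock: 22.65
tool_pos: [0.5486, -0.0971, 0.1013]
eef_rot: [-0.086, 0.969, 0.021, 0.231]
contact_force: [-1.6, -2.5, 4.4]
opening: 0.2
finger_force: 30.0
```

```bash
cat > f.py <<'E'
from h import *
n=np.array([-.4441,-.0795,.8925]);n/=np.linalg.norm(n);x=np.array([0,0,1])-n*n[2];x/=np.linalg.norm(x);y=np.cross(n,x);W=np.array([.5535,-.0965,.0918])
B=np.c_[x,y,n];A=[];M=[];D=[];D2=[]
for i in range(8):
    c=r.calibration('wrist');im,d=r.snapshot('wrist');s=r.get_state();A.append(s['contact_force']@B);M.append(s['moment'])
    L=(pts(d,c)-W)@B*1000; g=im.astype(int)
    m=(L[...,0]<-32)&(L[...,0]>-36)&(abs(L[...,1])<34)&(abs(L[...,2])<12)|(L[...,0]>32)&(L[...,0]<36)&(abs(L[...,1])<34)&(abs(L[...,2])<12)
    m&=g.min(-1)>120; D.append(np.median(L[m][:,2]) if m.any() else None);D2.append(m.sum())
print('F xyz',np.mean(A,0).round(2),'std',np.std(A,0).round(2),'M',np.mean(M,0).round(3),'plate n mm',D,D2)
E
python3 chk.py;python3 f.py
```

```text
22.65 [ 0.54864167 -0.09714278  0.10126068] q [ 0.78  1.02 -1.03  2.27  2.06  0.71 -0.  ] open 0.2004978996554979
face in window mm [-0.1  0.2 -5. ] rot to go deg [-0.09 -0.02  0.02] F.n 4.812163995990798 [-1.6 -2.5  4.4]
F xyz [-0.15 -1.51  5.17] std [0.32 0.47 0.49] M [-0.226  0.204 -0.122] plate n mm [np.float64(-6.329006834429614), np.float64(-6.328368410308726), np.float64(-6.343126317927476), np.float64(-6.324022795239783), np.float64(-6.351602901124448), np.float64(-6.365576679670791), np.float64(-6.368906673752906), np.float64(-6.371049787056656)] [np.int64(1250), np.int64(1243), np.int64(1253), np.int64(1266), np.int64(1264), np.int64(1255), np.int64(1262), np.int64(1249)]
```

```bash
python3 - <<'E'
from h import *
snap('side','s8');snap('wrist','w8')
a=cv2.imread('pics/s8.png')[150:310,180:388];b=cv2.imread('pics/w8.png')
cv2.imwrite('pics/s8c.png',np.hstack([cv2.resize(a,(400,308)),cv2.resize(b,(400,308))]))
s=r.get_state();print(s['clock'],abs(s['qd']).max(),s['tool_pos'])
E
```

```text
23.15 0.0015148680970987899 [ 0.54866361 -0.09717409  0.10124315]
```

View pics/s8c.png

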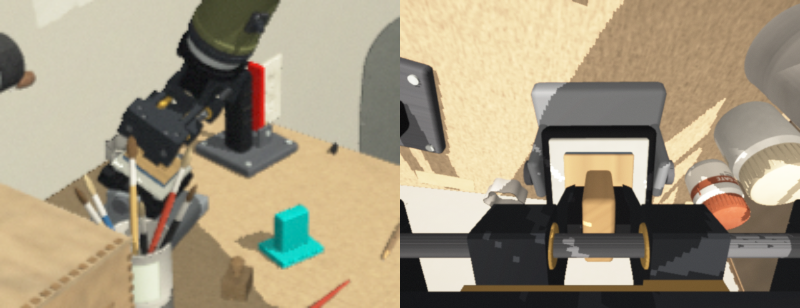

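The paddle lies flush and centred on the plate, with an even white margin around it at (600,165) in the wrist half. The lever is back at rest, and the jars and stamp haven't moved. The arm is still, so I'm handing in.

```bash
python3 -c "
from plant import r
print(r.finish_job())"
```

```text
the job is handed in; nothing more can be done
None
```

I handed the job in at about 23 s with the blue sample paddle still held flush and centred on the window plate, which had sunk about 5 to 5.6 mm of its 10 mm travel; the trigger had been squeezed home and had sprung back first, and the jars and stamp were not touched.

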